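# Blow the dust off a ring in the covered box

### The job

Blow the dust off the ring in the wooden box: fold the box's cover down until it is fully shut, then squeeze the clamped air gun's trigger all the way against its grip, keep it squeezed for a good second and let it spring right back. Never let air out while the cover is open; leave the cover shut, the ring where it lies, and the other things on the bench undisturbed.

Things in the scene. Friction and masses are not known exactly. Their poses are not given: they have to be found in the camera images.
- blow_box: Wooden box, 160 (x) x 140 (y) x 120 mm tall, walls 8 mm, screwed to the bench. Origin: centre of its underside. Its cover is hinged along its -y rim; the air gun's nozzle looks in through a window in its +y wall.
- cover (a joint): Aluminium sheet cover of the box, on a stiff hinge that stays where it is left. 0 = fully shut (lying flat on the rim), about 1.57 = standing upright, stop at 1.9. Pushing its free edge down takes about 3 N.
- cover_hinge (a point): Middle of the cover's hinge line (fixed to the box, its axes are the box's), 124 mm above the bench, on the -y rim. The hinge line runs along the box's x.
- cover_edge (a point): Middle of the cover's free edge, on its outer (upper when shut) face; moves with the cover. It is 144 mm from the hinge; a finger lip 50 mm wide stands out 14 mm beyond it. The cover is 6 mm thick and 160 mm wide. The point's y points from hinge to free edge and its z out of the outer face.
- air_gun: Air gun clamped on its side on a post by the box's +y wall, centred 85 mm above the bench. Origin: on the bench below the crossing of barrel axis and grip centre line. Barrel 26 mm thick along y, nozzle to -y. Black grip level along -x, x = 0 to -115 mm, 26 mm wide (y -13 to +13), 24 mm high. Brass supply pipe at y = +56 mm.
- trigger (a joint): Steel trigger blade on the nozzle (-y) side of the grip, pivoted about a vertical pin close to the barrel, with a return spring. 0 = released (sprung out), 0.25 = squeezed all the way to the grip. The spring needs about 3 N to start and 8 N at the end, at 45 mm from the pin.
- trigger_face (a point): Point to press on the trigger: on its outer face (away from the grip), at mid-height, 45 mm from the pin; moves with it. The blade is 62 mm long, 9 mm thick, 18 mm high. In the gun's frame it is at (-60, -35, 85) mm released, (-63, -24, 85) mm squeezed; over grip and trigger: 48 mm (53 at the tip), then 37 mm.
- ring: Steel finger ring, 26 mm across, 7 mm high, lying on the cork pad inside the box. Origin: centre of its underside.
- flask: Bystander: white plastic bottle with a red cap, 60 mm across, 120 mm tall, on the bench. Origin: its underside.
- hammer: Bystander: hammer lying on its side, 220 mm long, on the bench. Origin: its underside.
- bench_block: Bystander: square steel block 60 x 60 x 20 mm, on the bench. Origin: its underside.
- pliers: Bystander: small pliers lying flat, about 145 mm long, 12 mm high, on the bench. Origin: its underside.
- file: Bystander: file with a wooden handle lying flat, 210 mm long, 20 mm high, on the bench. Origin: its underside.
Not all that is in view belongs to the job. Leave any orange or red look-alike of the blow_box alone.

How it is judged:
On the way, in this order (a step that is already met when the one before it is completed fails the run):
1. the cover is fully shut (within 0.05 rad) (value of joint cover below 0.05 rad), for 0.2 s.
2. with the cover shut, the trigger is squeezed at least four fifths of its travel (0.2 of 0.25 rad) for 0.8 s (value of joint trigger above 0.2 rad and value of joint cover below 0.05 rad), for 0.8 s.
At the end, for the whole second after the job is handed in: The trigger is fully sprung back (within 0.03 rad), the cover is still shut (within 0.05 rad), the ring lies within 10 mm of where it was, and every bystander within 30 mm of where it stood (value of joint trigger below 0.03 rad and value of joint cover below 0.05 rad and distance of ring from where it was at the start of the episode below 0.01 m and linear speed of ring below 0.02 m/s and distance of each of flask, hammer, bench_block, pliers, file from where it was at the start of the episode below 0.03 m); the robot touches nothing.
It fails at once if the trigger is pulled (over 0.06 rad) while the cover is open (over 0.1 rad) (value of joint trigger above 0.06 rad and value of joint cover above 0.1 rad).
It fails at once if a bystander is pushed more than 30 mm or the ring more than 10 mm from its place (distance of ring from where it was at the start of the episode above 0.01 m or distance of any of flask, hammer, bench_block, pliers, file from where it was at the start of the episode above 0.03 m).
It also fails if it takes over 51 s, if anything falls off the work surface, if the arm or the gripper's body presses on something with over 40 N, if the wrist force passes 120 N, or if a joint passes its speed limit or range.

### The arm

A 7-joint arm with a two-finger parallel gripper is mounted at the origin on the work surface. World frame = base frame: x ahead of the robot, y to its left, z up, the work surface at z = 0. Lengths are in m, angles in rad, forces in N, time in s.
With the tool pointing down it reaches from about 0.425 to 0.875 m from the base axis. Payload 4.7 kg.
Tool frame: the origin (TCP) lies midway between the tips of the shut fingers; the grasp point (between the pads) lies 19 mm behind it (manip.hold_point_z is the x of the grasp point in the tool frame, in m); x points along the fingers, z is the direction in which the jaws open and shut, and the axes are right-handed (so a half turn about x gives the same grasp; the last joint's range is limited). The gripper opens to 85 mm and grips with 20 to 120 N. Pads are 22 mm wide; open, the fingers measure 114 mm over their backs; the gripper's body (76 mm by 85 mm) begins 54 mm behind the grasp point. The pads swing forward as they close: fully open they stand 13 mm farther back than shut.
Start: joints at [1.26, 0.321, -0.07, 1.45, 0.023, 1.371, -0.057], TCP at [0.207, -0.616, 0.231] pointing down, gripper open.
Joint ranges: [-2.86, 2.86], [-0.3, 2.09], [-1.38, 1.24], [0.06, 2.45], [-1.56, 4.7], [0.09, 2.05], [-2.69, 2.69]. Speed limits (rad/s): [2.57, 2.57, 3.14, 3.14, 3.14, 3.14, 3.14].

### API

Orientations are given as a 3x3 rotation matrix whose columns are the frame's x, y, z axes.
In Python, from rig import manip gives the robot as it stands.
- The arm moves only by the shell command python3 -m creep 'ROWS' [FORCE]. ROWS is text: rows parted by semicolons, each of 7 numbers parted by spaces: the turn, a rotation vector about the tool's x, y, z in degrees, then the shift along the tool's x, y, z in cm, then the finger opening in cm, from 0 to 8.54. A call has 1 to 20 rows; each row shifts and turns the commanded pose from where the row before left it, along the tool's axes as they then stand; what a row does not reach is not made up. A row lasts 1/8 s, in which the tool goes at most 62.5 mm and 10.7 degrees, less where a joint would pass 70% of its speed; a pose out of reach is approached as far as the arm can. A call with a gripper value outside its range is refused whole. The fingers move at their own pace and stop on an object; FORCE is the grip in N (left out, the last holds). Time passes only in rows, so rows that do not move let the fingers close. It gives the time, the measured TCP pose, the force and the opening at its end, in the units of the state.
- manip.get_state(): the state, without advancing time (a new reading comes with each control period).
- manip.camera(name): name is "side" or "top" or "wrist"; returns a dict with "image" (480x640x3 uint8, red, green, blue), "depth" (480x640 float32, m along the optical axis (not along the pixel's ray), 0 where there is no reading), "camera_matrix" (3x3 intrinsics, pixels), "T" (4x4, takes a point from camera to world coordinates); the wrist camera has in their place "mount" (4x4, takes a point from camera to tool coordinates, whose origin is the TCP and whose axes are the tool frame's). Camera axes: x right, y up, looking along -z (the intrinsics and any distortion apply to the point x, -y, -z); pixel columns grow to the right and rows downward; lengths in m; the calibration is good to about 2 mm. A picture is of the moment at which its call begins: read the wrist's pose just before it.
- manip.sign_off(): hands the job in, once; it reports no verdict.
The state is a dict: "time_s": time; "joints": joint angles; "joint_velocities": joint speeds; "effort": joint torques, N m; "tcp_pos": TCP position; "tcp_rot": TCP orientation; "wrist_force": force on the tool from outside, world axes, zero at the start; "ft_torque": the same for the moment, N m; "width": finger opening in m.
Only numpy, scipy, OpenCV 4.12 (cv2) and the standard library are available. Lean on these libraries where they do the work, as an engineer would, in place of code of your own. Each camera call takes 0.05 s, during which the arm holds its last target.

## Working session

There is one attempt and no reset: what is moved stays moved. The work goes in short steps, Python scripts to look and compute and a shell command to move; the robot and the scene stay as the last step left them, time stands still between calls to the robot, and variables do not carry over. Pictures are saved under pics/ and viewed, and the job is handed in when it is done.

```bash
ls; mkdir -p pics; python3 - <<'E'
from rig import manip
import cv2,numpy as np
s=manip.get_state();print(s['time_s'],s['tcp_pos'],np.round(s['tcp_rot'],3),s['width'])
for n in ['side','top']:
    c=manip.camera(n);cv2.imwrite(f'pics/{n}0.png',c['image'][:,:,::-1]);np.savez(f'{n}0.npz',**{k:v for k,v in c.items()})
    print(n,c['camera_matrix'],np.round(c['T'],3),list(c))
E
```

```text
pics
0.0 [ 0.20725147 -0.61550108  0.23021273] [[-0.001  0.948  0.319]
 [ 0.002  0.319 -0.948]
 [-1.    -0.    -0.002]] 0.0852039831847287
side [[491.37495307   0.         317.82340531]
 [  0.         491.37495307 244.88791053]
 [  0.           0.           1.        ]] [[-1.    -0.004 -0.026  0.443]
 [-0.02  -0.533  0.846  0.97 ]
 [-0.017  0.846  0.533  0.706]
 [ 0.     0.     0.     1.   ]] ['image', 'depth', 'camera_matrix', 'T']
top [[573.16926736   0.         327.83851305]
 [  0.         573.16926736 239.14933647]
 [  0.           0.           1.        ]] [[-0.019  0.986 -0.168  0.289]
 [-1.    -0.021 -0.01   0.031]
 [-0.014  0.168  0.986  1.194]
 [ 0.     0.     0.     1.   ]] ['image', 'depth', 'camera_matrix', 'T']
```

View pics/side0.png

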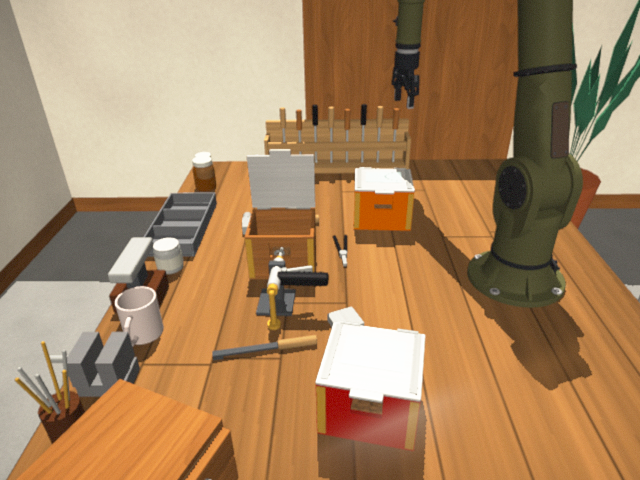

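View pics/top0.png

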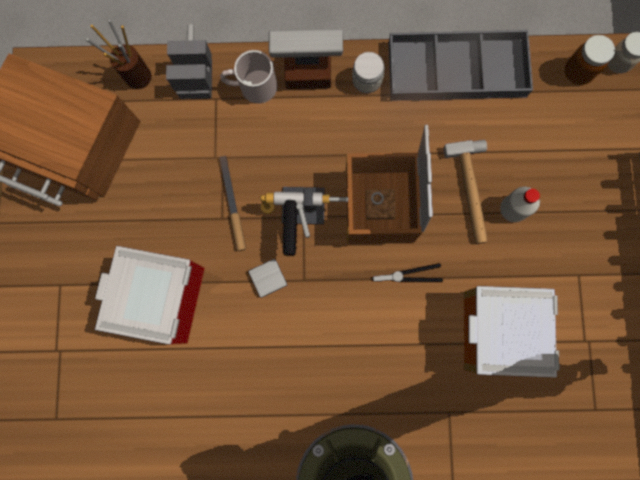

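The candidates for the box are:
- Wooden box with a grey cover standing up: side (281,245), top (385,195).
- Orange box: side (383,200), top (515,330).
- Red box: side (370,385), top (148,295).

I choose the wooden one, which has the air gun at its window: top (290,215). Next I'll take a close crop and measure.

```bash
cat > h.py <<'E'
import numpy as np,cv2
def load(n): return dict(np.load(n+'.npz'))
def pt(c,u,v,d=None):
    K=c['camera_matrix']; d=c['depth'][int(round(v)),int(round(u))] if d is None else d
    p=np.array([(u-K[0,2])/K[0,0]*d,-(v-K[1,2])/K[1,1]*d,-d,1]); return (c['T']@p)[:3]
def plane(c,u,v,z):
    a=pt(c,u,v,1.0); o=c['T'][:3,3]; r=a-o; return o+r*(z-o[2])/r[2]
def cloud(c):
    K=c['camera_matrix'];v,u=np.mgrid[:480,:640];d=c['depth']
    P=np.stack([(u-K[0,2])/K[0,0]*d,-(v-K[1,2])/K[1,1]*d,-d,np.ones_like(d)],-1)@c['T'].T
    return P[...,:3]
def proj(c,p):
    q=np.linalg.inv(c['T'])@np.append(p,1);K=c['camera_matrix']
    return K[0,2]+K[0,0]*q[0]/-q[2],K[1,2]-K[1,1]*q[1]/-q[2]
E
python3 - <<'E'
from h import *
t=load('top0');s=load('side0')
a=t['image'][120:280,210:450,::-1];b=s['image'][140:350,220:350,::-1]
a=cv2.resize(a,None,fx=3.3,fy=3.3,interpolation=3);cv2.imwrite('pics/tc.png',a)
cv2.imwrite('pics/sc.png',cv2.resize(b,None,fx=2.8,fy=2.8,interpolation=3))
C=cloud(t);
# gun: grip black
hsv=cv2.cvtColor(t['image'],cv2.COLOR_RGB2HSV)
def rep(name,m):
    P=C[m];print(name,m.sum(),np.round(np.median(P,0),4),np.round(np.percentile(P,[3,97],axis=0),4).tolist())
v,u=np.mgrid[:480,:640]
R=lambda u0,u1,v0,v1:(u>=u0)&(u<u1)&(v>=v0)&(v<v1)
m=(hsv[...,2]<40)&R(275,305,200,265)&(C[...,2]>.06);rep('grip',m)
P=C[m][:,:2];print(cv2.fitLine(P.astype(np.float32),2,0,.01,.01).ravel(), P.min(0),P.max(0))
print(cv2.minAreaRect(P.astype(np.float32)))
m=(C[...,2]>.108)&(C[...,2]<.128)&R(340,440,140,250);rep('rim',m)
print(cv2.minAreaRect(C[m][:,:2].astype(np.float32)))
m=(C[...,2]>.14)&R(400,440,110,250);rep('cover',m)
m=(C[...,2]>.06)&R(260,350,180,265);rep('gun',m)
S=cloud(s)
m=(S[...,2]>.14)&R(240,325,145,215);rep('coverS',0*m>1) if 0 else None
P=S[m];P=P[(P[:,1]>-.4)&(P[:,1]<0.2)];print(len(P),np.percentile(P,[3,50,97],axis=0))
w,V=np.linalg.eigh(np.cov(P.T));print(w,V[:,0])
E
```

```text
grip 666 [0.5018 0.1172 0.0956] [[0.451, 0.1054, 0.09], [0.5496, 0.1295, 0.1002]]
[0.9943808  0.10586236 0.49978963 0.11639707] [0.28891234 0.03082949] [0.55439472 0.12986653]
((0.4165077209472656, 0.09256307780742645), (0.27927637100219727, 0.04869474843144417), 15.928085327148438)
rim 1370 [ 0.5644 -0.0636  0.1186] [[0.4814, -0.1341, 0.11], [0.6402, 0.0023, 0.1237]]
((0.5620425939559937, -0.0665440633893013), (0.16362065076828003, 0.1397176831960678), 0.1300969123840332)
cover 1028 [ 0.5533 -0.1287  0.2426] [[0.4813, -0.1331, 0.1458], [0.6343, -0.125, 0.2831]]
gun 2017 [0.5443 0.1075 0.095 ] [[0.4496, 0.001, 0.0798], [0.5729, 0.161, 0.1202]]
3181 [[ 0.48842168 -0.1363165   0.14438577]
 [ 0.56304298 -0.13051901  0.20975117]
 [ 0.63800257 -0.12487844  0.27179872]]
[4.50698992e-06 1.51177081e-03 2.05886536e-03] [-0.00209326 -0.99818469  0.06019092]
```

View pics/tc.png

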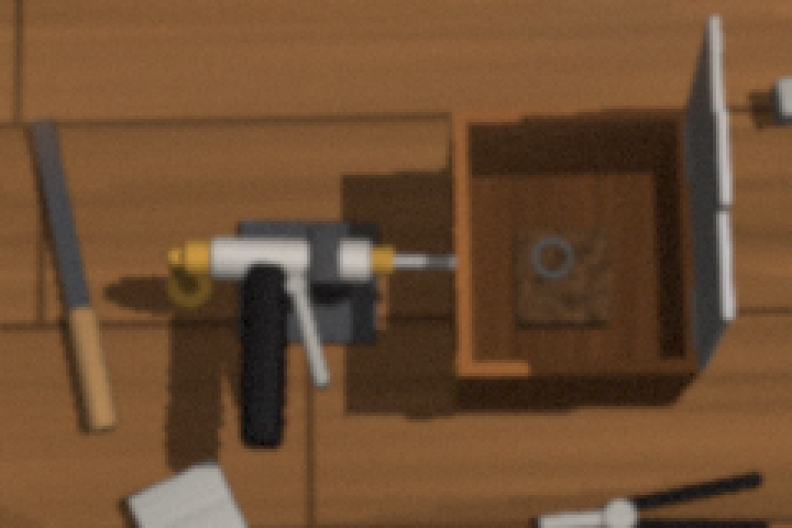

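View pics/sc.png

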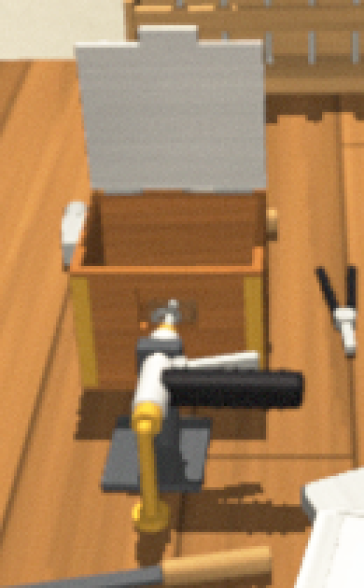

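The top crop shows the wooden box with its cover upright at the right: rim at crop (455..690, 110..375) and cover at (710,170). The ring is inside at (552,257). The clamped gun has a black grip at (263,355), a white trigger blade at (310,335) and its barrel at v≈258. This is the right box, and the cover is open. Next I'll refine the gun and cover geometry.

```bash
python3 - <<'E'
from h import *
t=load('top0');s=load('side0')
C=cloud(t);S=cloud(s);v,u=np.mgrid[:480,:640]
R=lambda u0,u1,v0,v1:(u>=u0)&(u<u1)&(v>=v0)&(v<v1)
hs=lambda c:cv2.cvtColor(c['image'],cv2.COLOR_RGB2HSV)
ht=hs(t)
m=(ht[...,2]<45)&R(280,300,203,258)&(C[...,2]>.075)&(C[...,2]<.105)
m=cv2.erode(m.astype(np.uint8),np.ones((2,2)))>0
P=C[m];print('grip',m.sum(),cv2.fitLine(P[:,:2].astype(np.float32),2,0,.01,.01).ravel().round(4),np.percentile(P,[0,2,50,98,100],axis=0).round(4).tolist())
q=(ht[...,2]<45)&R(280,300,200,262)
n,l,st,ce=cv2.connectedComponentsWithStats(q.astype(np.uint8));i=1+np.argmax(st[1:,4]);print('grip px',st[i],ce[i])
c,_=cv2.findContours((l==i).astype(np.uint8),0,1);r=cv2.minAreaRect(c[0]);print(r)
for p in cv2.boxPoints(r):print(p,plane(t,p[0],p[1],.095).round(4))
# trigger: bright thin, below v 203, u 300-312
q=(ht[...,2]>110)&(ht[...,1]<70)&R(297,312,206,240)
print('trig px',q.sum());
for y in range(206,240,4):
    xx=np.where(q[y])[0]
    if len(xx):print(y,xx.min(),xx.max(),plane(t,xx.min(),y,.094).round(4)[:2],plane(t,xx.max(),y,.094).round(4)[:2],C[y,int(xx.mean())].round(3))
# barrel white
q=(ht[...,2]>120)&(ht[...,1]<70)&R(270,332,186,206)&(C[...,2]>.075)
P=C[q];print('barrel',len(P),cv2.fitLine(P[:,:2].astype(np.float32),2,0,.01,.01).ravel().round(4),np.percentile(P,[2,50,98],axis=0).round(4).tolist())
# cover fit by side
m=(S[...,2]>.14)&R(240,325,145,215)&(S[...,1]>-.2)&(S[...,1]<0);P=S[m]
print('cover side y(z)',np.polyfit(P[:,2],P[:,1],1),P[:,2].max())
m=(C[...,2]>.14)&R(400,440,110,250);P=C[m];print('top y(z)',np.polyfit(P[:,2],P[:,1],1),P[:,2].max())
for nm,(a,b) in dict(hammer=(470,190),flask=(520,205),flaskcap=(531,196),block=(267,278),pliers=(397,277)).items():print(nm,C[b,a].round(3))
m=R(262,412,105,175);P=S[m];print('rack',[ (S[y,x].round(2)) for x,y in [(270,145),(405,145),(330,110),(330,170),(205,165)]])
E
```

```text
grip 582 [ 0.9997 -0.0253  0.499   0.1161] [[0.4484, 0.1037, 0.0839], [0.4507, 0.1043, 0.0891], [0.5, 0.1158, 0.0957], [0.5462, 0.1274, 0.1], [0.5495, 0.1277, 0.1023]]
grip px [281 201  17  54 704] [289.07102273 226.97443182]
((288.28802490234375, 227.45928955078125), (15.745742797851562, 53.370079040527344), 3.2704880237579346)
[278.9056  253.65172] [0.45   0.1375 0.095 ]
[281.95035 200.36858] [0.5559 0.131  0.095 ]
[297.67044 201.26686] [0.5534 0.1001 0.095 ]
[294.6257 254.55  ] [0.4476 0.107  0.095 ]
trig px 145
206 297 302 [0.5441 0.1015] [0.5439 0.0917] [0.544 0.098 0.092]
210 299 302 [0.536  0.0977] [0.5359 0.0918] [0.536 0.096 0.093]
214 300 304 [0.5279 0.0958] [0.5277 0.088 ] [0.527 0.092 0.097]
218 301 305 [0.5199 0.0939] [0.5197 0.0861] [0.52  0.09  0.092]
222 302 306 [0.5118 0.0921] [0.5116 0.0842] [0.511 0.088 0.098]
226 303 307 [0.5038 0.0902] [0.5036 0.0824] [0.504 0.086 0.092]
230 304 308 [0.4958 0.0883] [0.4956 0.0805] [0.496 0.084 0.093]
234 305 309 [0.4878 0.0865] [0.4876 0.0787] [0.487 0.083 0.095]
barrel 397 [0.0629 0.998  0.5613 0.1026] [[0.5478, 0.0512, 0.088], [0.5611, 0.1051, 0.0953], [0.5742, 0.1461, 0.1004]]
cover side y(z) [ 0.06013064 -0.14312865] 0.28265782553570823
top y(z) [ 0.15597682 -0.16450666] 1.1941104351840057
hammer [ 0.586 -0.256  0.028]
flask [ 0.537 -0.337  0.089]
flaskcap [ 0.548 -0.35   0.117]
block [0.411 0.17  0.015]
pliers [ 0.408 -0.099  0.011]
rack [array([ 0.65, -0.64,  0.1 ]), array([ 0.19, -0.65,  0.09]), array([ 0.44, -0.67,  0.21]), array([ 0.44, -0.62,  0.01]), array([ 0.85, -0.5 ,  0.09])]
```

Measured:
- **Box:** centre (0.562, -0.0665), aligned with the world axes.
- **Cover:** about 1.51 rad, outer face near y = -0.134.
- **Gun:** origin (0.561, 0.117). The trigger's outer face is at y = 0.0815 for x = 0.50, against an expected 0.082.

Moving to a point behind the cover.

```bash
python3 -m creep '9.3 0 0 -4 0 0 0;9.3 0 0 -4 0 0 0;0 0 0 0 2.5 -3 0;0 0 0 0 3 -3.6 0;0 0 0 0 3 -3.6 0;0 0 0 0 3 -3.6 0;0 0 0 0 3 -3.6 0;0 0 0 0 3 -3.6 0;0 0 0 0 3 -3.6 0;0 0 0 0 3 -3.6 0;0 0 0 0 3 -3.6 0;0 0 0 0 3 -3.6 0;0 0 0 0 3 -3.6 0;0 0 0 0 2 -2 0;0 0 0 0 0 0 0'
```

```text
time_s: 1.98
tcp_pos: [0.5535, -0.2029, 0.3106]
tcp_rot: [[-0.001, 1.0, 0.005], [0.002, 0.005, -1.0], [-1.0, -0.001, -0.002]]
wrist_force: [0.3, -0.8, 0.3]
width: 0.0002
```

```bash
python3 -m creep '0 0 0 2 0.8 0 0;0 0 0 3 0 0 0;0 0 0 2.3 0 0 0;0 0 0 0 0 -1.5 0;0 0 0 0 0 -1.5 0;0 0 0 0 0 -1 0;0 0 0 0 0 0 0'
python3 - <<'E'
from rig import manip
import cv2
c=manip.camera('side');cv2.imwrite('pics/s1.png',cv2.resize(c['image'][60:330,200:400,::-1],None,fx=2.2,fy=2.2))
E
```

```text
time_s: 2.85
tcp_pos: [0.561, -0.1645, 0.2395]
tcp_rot: [[0.002, 1.0, 0.003], [-0.001, 0.003, -1.0], [-1.0, 0.002, 0.001]]
wrist_force: [0.4, -0.2, 0.1]
width: -0.0
```

View pics/s1.png

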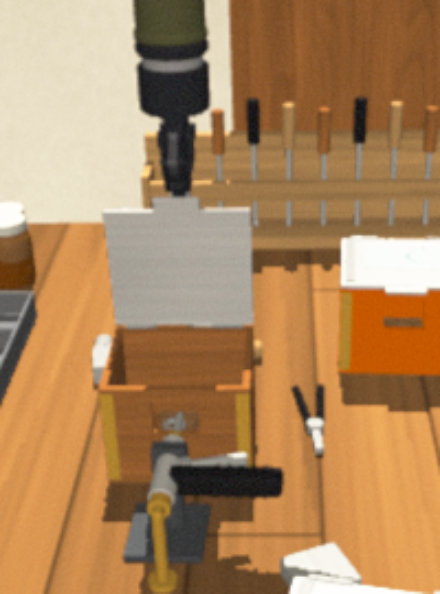

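```bash
python3 -m creep '0 0 0 0.2 0 -1.2 0;0 0 0 0.2 0 -1.2 0;0 0 0 0.2 0 -1.3 0;0 0 0 0.3 0 -1 0;0 0 0 0.3 0 -0.9 0;0 0 0 0.4 0 -0.9 0;0 0 0 0.5 0 -0.8 0;0 0 0 0.6 0 -0.8 0;0 0 0 0.6 0 -0.8 0'
python3 - <<'E'
from rig import manip
import cv2
c=manip.camera('side');cv2.imwrite('pics/s2.png',cv2.resize(c['image'][60:330,200:400,::-1],None,fx=2.2,fy=2.2))
E
```

```text
time_s: 4.03
tcp_pos: [0.5602, -0.0765, 0.2046]
tcp_rot: [[-0.0, 1.0, 0.0], [-0.0, 0.0, -1.0], [-1.0, -0.0, 0.0]]
wrist_force: [0.1, -2.1, 1.8]
width: 0.0001
```

View pics/s2.png

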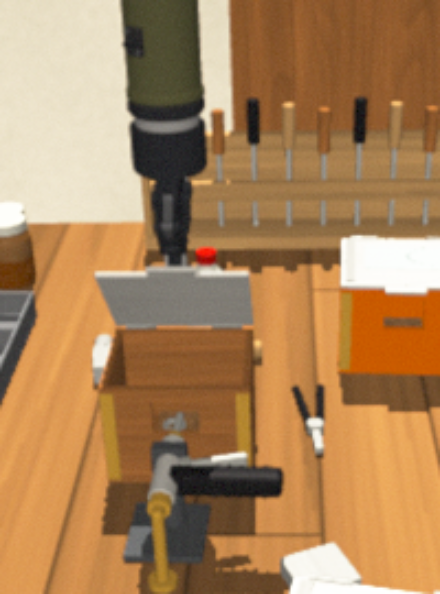

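The cover is folding, now at about 45° with its edge at v≈270 in the crop, and the finger is still on it. Continuing.

```bash
python3 -m creep '0 0 0 0.7 0 -0.7 0;0 0 0 0.7 0 -0.7 0;0 0 0 0.7 0 -0.7 0;0 0 0 0.8 0 -0.7 0;0 0 0 0.9 0 -0.7 0;0 0 0 0.9 0 -0.6 0;0 0 0 0.8 0 -0.5 0;0 0 0 0.8 0 -0.5 0;0 0 0 0.6 0 -0.3 0;0 0 0 0.4 0 0 0'
```

```text
time_s: 5.32
tcp_pos: [0.5602, -0.022, 0.1319]
tcp_rot: [[-0.0, 1.0, 0.001], [0.001, 0.001, -1.0], [-1.0, -0.0, -0.001]]
wrist_force: [-1.9, 0.9, 1.4]
width: 0.0001
```

```bash
python3 -m creep '0 0 0 0.2 0 0 0;0 0 0 0.2 0 0 0;0 0 0 0 0 0 0'; python3 -m creep '0 0 0 0.2 0 0 0;0 0 0 0 0 0 0'
```

```text
time_s: 5.7
tcp_pos: [0.5603, -0.0232, 0.1282]
tcp_rot: [[-0.0, 1.0, 0.0], [-0.0, 0.0, -1.0], [-1.0, -0.0, 0.0]]
wrist_force: [0.4, 0.6, 0.7]
width: 0.0001
time_s: 5.95
tcp_pos: [0.5604, -0.0232, 0.1271]
tcp_rot: [[0.0, 1.0, -0.0], [-0.001, -0.0, -1.0], [-1.0, 0.0, 0.001]]
wrist_force: [-2.5, 0.0, 4.9]
width: 0.0002
```

```bash
python3 -m creep '0 0 0 0.2 0 0 0;0 0 0 0 0 0 0'; python3 -m creep '0 0 0 0.1 0 0 0;0 0 0 0 0 0 0'
```

```text
time_s: 6.2
tcp_pos: [0.5604, -0.0233, 0.1269]
tcp_rot: [[0.0, 1.0, -0.0], [-0.001, -0.0, -1.0], [-1.0, 0.0, 0.001]]
wrist_force: [-7.0, -0.5, 16.4]
width: -0.0
time_s: 6.45
tcp_pos: [0.5605, -0.0233, 0.1269]
tcp_rot: [[0.001, 1.0, -0.0], [-0.002, -0.0, -1.0], [-1.0, 0.001, 0.002]]
wrist_force: [-8.9, -0.2, 20.3]
width: -0.0001
```

There's a hard stop at z = 0.127, which matches the shut height. Lifting off and checking from both cameras.

```bash
python3 -m creep '0 0 0 -1 0 0 0;0 0 0 -3 0 0 0;0 0 0 -3 0 0 0;0 0 0 -3 0 -4 8.5;0 0 0 0 -2 -4 8.5;0 0 0 0 -2 -4 8.5;0 0 0 0 -2 0 8.5;0 0 0 0 0 0 8.5;0 0 0 0 0 0 8.5'
python3 - <<'E'
from rig import manip
from h import *
for n in ['side','top']:
    c=manip.camera(n);np.savez(n+'1.npz',**c);cv2.imwrite(f'pics/{n}3.png',c['image'][:,:,::-1])
    P=cloud(c);p=P[(P[...,2]>.11)&(P[...,2]<.16)&(abs(P[...,0]-.562)<.075)&(P[...,1]>-.13)&(P[...,1]<-.005)]
    print(n,len(p),np.linalg.lstsq(np.c_[p[:,:2],np.ones(len(p))],p[:,2],rcond=None)[0],np.median(p[:,2]))
print(manip.get_state()['wrist_force'])
E
```

```text
time_s: 7.58
tcp_pos: [0.501, 0.0961, 0.2233]
tcp_rot: [[0.001, 1.0, -0.001], [-0.0, -0.001, -1.0], [-1.0, 0.001, 0.0]]
wrist_force: [-0.1, -0.5, -0.7]
width: 0.0853
side 1364 [-0.00039084 -0.00453603  0.12707268] 0.12706249678739356
top 4961 [ 0.00142347 -0.00327816  0.12540172] 0.12645393988168574
[-0.30167143 -0.07504669  0.68351223]
```

View pics/side3.png

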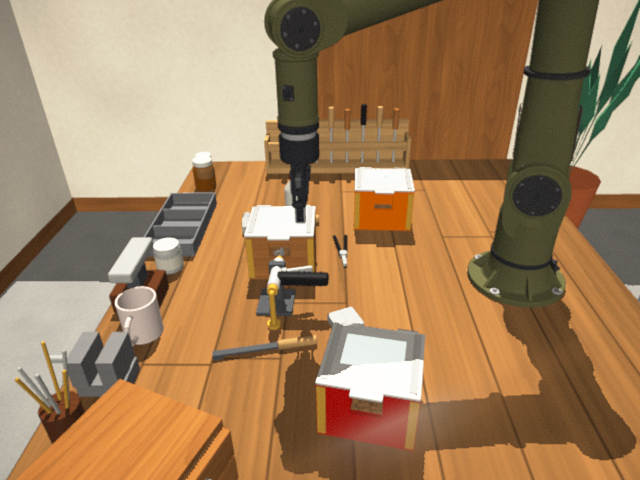

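View pics/top3.png

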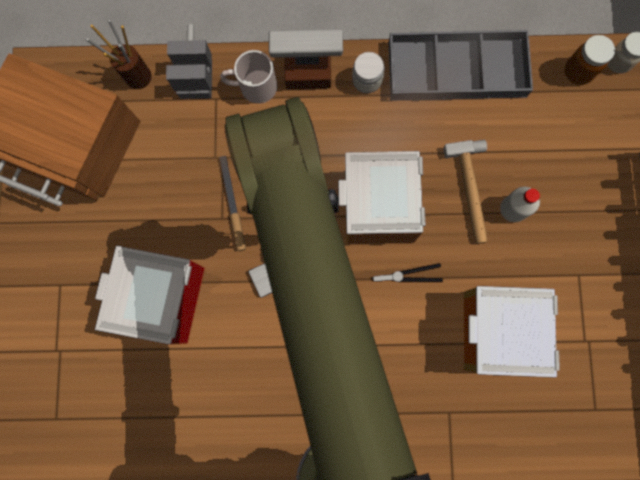

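The cover lies flat: its slope is under 0.005, its height is 0.127, and nothing else has moved. Now I'll approach the gun and check alignment with the wrist camera.

```bash
python3 -m creep '0 0 0 2 0 -1.2 8.5;0 0 0 3 0 0 8.5;0 0 0 2 0 0 8.5;0 0 0 0 0 0 8.5;0 0 0 0 0 0 8.5'
python3 - <<'E'
from rig import manip
from h import *
s=manip.get_state();c=manip.camera('wrist');T=np.eye(4);T[:3,:3]=s['tcp_rot'];T[:3,3]=s['tcp_pos']
c['T']=T@c['mount'];np.savez('w1.npz',**c)
print(s['tcp_pos'],c['mount'].round(3).tolist())
im=c['image'][:,:,::-1].copy()
cv2.imwrite('pics/w1.png',im)
for p in [(.499,.1115,.085),(.501,.082,.094),(.561,.117,.098),(.499,.13,.097),(.499,.104,.097)]:print(p,np.round(proj(c,p)))
E
```

```text
time_s: 8.3
tcp_pos: [0.5011, 0.1089, 0.154]
tcp_rot: [[0.001, 1.0, -0.0], [0.0, -0.0, -1.0], [-1.0, 0.001, -0.0]]
wrist_force: [0.5, 0.6, 0.4]
width: 0.0852
[0.50111976 0.10894664 0.15403026] [[0.001, 0.303, -0.953, -0.141], [-0.0, 0.953, 0.303, 0.078], [1.0, 0.0, 0.001, 0.0], [0.0, 0.0, 0.0, 1.0]]
(0.499, 0.1115, 0.085) [306. 257.]
(0.501, 0.082, 0.094) [361. 260.]
(0.561, 0.117, 0.098) [294. 146.]
(0.499, 0.13, 0.097) [271. 265.]
(0.499, 0.104, 0.097) [320. 265.]
```

View pics/w1.png

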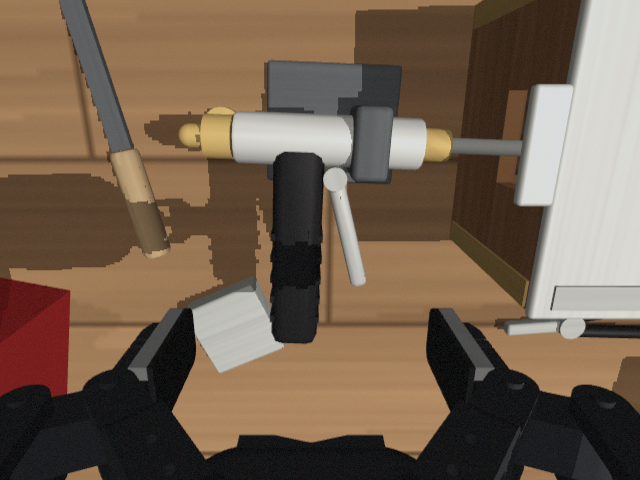

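The wrist view confirms my measurements. The trigger's outer edge is at (361,260), as predicted, and the grip edges at v=265 are at u≈271 and 320. The fingers straddle both. Descending.

```bash
python3 -m creep '0 0 0 2.5 -0.2 0 8.5;0 0 0 2.5 0 0 8.5;0 0 0 2 0 0 8.5;0 0 0 2 0 0 8.5;0 0 0 0 0 -0.25 7;0 0 0 0 0 0 7;0 0 0 0 0 0 6.4;0 0 0 0 0 0 6.4' 25
python3 - <<'E'
from rig import manip
from h import *
c=manip.camera('wrist');cv2.imwrite('pics/w2.png',c['image'][:,:,::-1])
c=manip.camera('side');cv2.imwrite('pics/s4.png',cv2.resize(c['image'][190:350,220:380,::-1],None,fx=3.5,fy=3.5))
E
```

```text
time_s: 9.35
tcp_pos: [0.4995, 0.1108, 0.0644]
tcp_rot: [[0.003, 1.0, -0.0], [-0.001, -0.0, -1.0], [-1.0, 0.003, 0.001]]
wrist_force: [1.1, -2.7, 1.4]
width: 0.0639
```

View pics/w2.png

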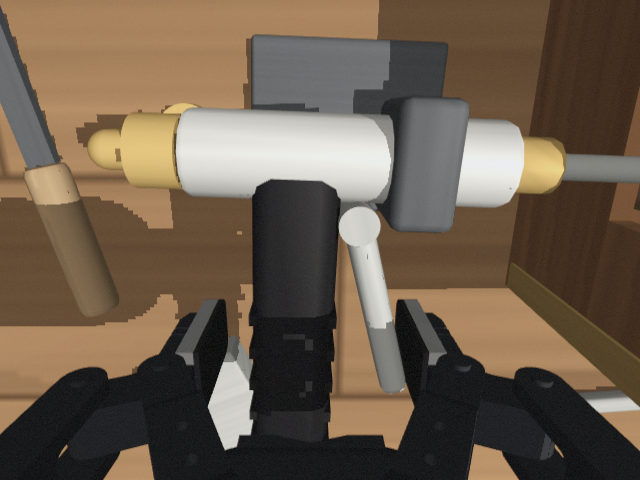

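View pics/s4.png

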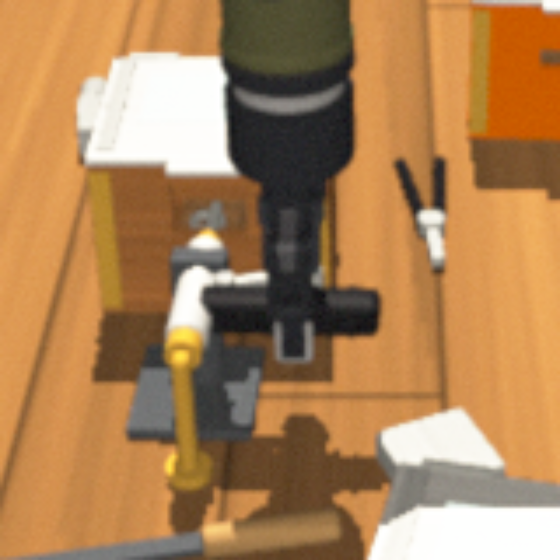

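The grip and trigger are between the pads, and the right pad is just about touching the blade at (405,350). Squeezing gradually.

```bash
python3 -m creep '0 0 0 0 0 0 5.5;0 0 0 0 0 0 5;0 0 0 0 0 0 4.4;0 0 0 0 0 0 4;0 0 0 0 0 0 3.4;0 0 0 0 0 0 3.4;0 0 0 0 0 0 3.4;0 0 0 0 0 0 3.4' 30
```

```text
time_s: 10.45
tcp_pos: [0.498, 0.1119, 0.0637]
tcp_rot: [[-0.001, 1.0, -0.002], [0.001, -0.002, -1.0], [-1.0, -0.001, -0.001]]
wrist_force: [-2.1, -2.4, 6.7]
width: 0.0366
```

```bash
python3 - <<'E'
from rig import manip
from h import *
c=manip.camera('wrist');cv2.imwrite('pics/w3.png',c['image'][:,:,::-1])
E
```

```text
(no output)
```

View pics/w3.png

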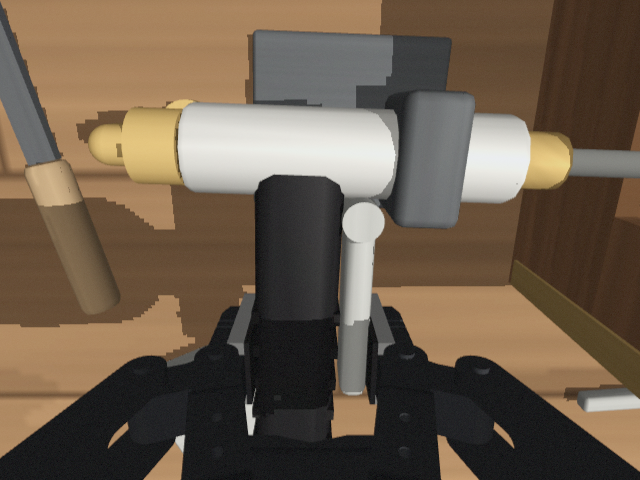

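The width is 36.6 mm (37 expected), and the blade at (355,310) lies parallel against the grip, so it's fully squeezed. I'll hold it, then release.

```bash
python3 -m creep '0 0 0 0 0 0 3.4;0 0 0 0 0 0 3.4;0 0 0 0 0 0 3.4;0 0 0 0 0 0 3.4;0 0 0 0 0 0 3.4;0 0 0 0 0 0 3.4;0 0 0 0 0 0 3.4;0 0 0 0 0 0 3.4;0 0 0 0 0 0 3.4;0 0 0 0 0 0 3.4;0 0 0 0 0 0 3.4;0 0 0 0 0 0 3.4' && python3 -m creep '0 0 0 0 0 0 5;0 0 0 0 0 0 6.5;0 0 0 0 0 0.25 8.5;0 0 0 0 0 0 8.5;0 0 0 0 0 0 8.5;0 0 0 0 0 0 8.5'
```

```text
time_s: 12.0
tcp_pos: [0.498, 0.1119, 0.0637]
tcp_rot: [[-0.001, 1.0, -0.002], [0.001, -0.002, -1.0], [-1.0, -0.001, -0.001]]
wrist_force: [-2.2, -1.6, 7.3]
width: 0.0366
time_s: 12.75
tcp_pos: [0.4982, 0.1093, 0.0633]
tcp_rot: [[-0.0, 1.0, 0.0], [0.0, 0.0, -1.0], [-1.0, -0.0, -0.0]]
wrist_force: [0.2, 0.7, 0.1]
width: 0.0852
```

```bash
python3 -m creep '0 0 0 -2 0 0 8.5;0 0 0 -3 0 0 8.5;0 0 0 -3 0 0 8.5;0 0 0 -4 0 0 8.5;0 0 0 -4 0 0 8.5;0 0 0 -3 0 0 8.5;0 0 0 0 0 0 8.5'
python3 - <<'E'
from rig import manip
from h import *
s=manip.get_state();print(s['wrist_force'],s['tcp_pos'])
c=manip.camera('wrist');cv2.imwrite('pics/w4.png',c['image'][:,:,::-1])
c=manip.camera('side');cv2.imwrite('pics/s5.png',c['image'][:,:,::-1])
P=cloud(c);p=P[(P[...,2]>.11)&(P[...,2]<.16)&(abs(P[...,0]-.562)<.075)&(P[...,1]>-.13)&(P[...,1]<-.005)]
print(len(p),np.linalg.lstsq(np.c_[p[:,:2],np.ones(len(p))],p[:,2],rcond=None)[0],np.median(p[:,2]))
T=np.eye(4);T[:3,:3]=s['tcp_rot'];T[:3,3]=s['tcp_pos'];w=manip.camera('wrist');w['T']=T@w['mount']
print(np.round(proj(w,np.array([.501,.082,.094]))))
c=manip.camera('top');cv2.imwrite('pics/t5.png',c['image'][:,:,::-1])
E
```

```text
time_s: 13.62
tcp_pos: [0.4997, 0.1097, 0.2559]
tcp_rot: [[0.005, 1.0, 0.0], [0.0, 0.0, -1.0], [-1.0, 0.005, -0.0]]
wrist_force: [-0.6, -0.4, -1.1]
width: 0.085
[-0.64625295 -0.37805691 -1.08882766] [0.4996613  0.10965912 0.25589291]
1497 [-0.0006614  -0.00245984  0.12731234] 0.12711313694790916
[346. 211.]
```

View pics/w4.png

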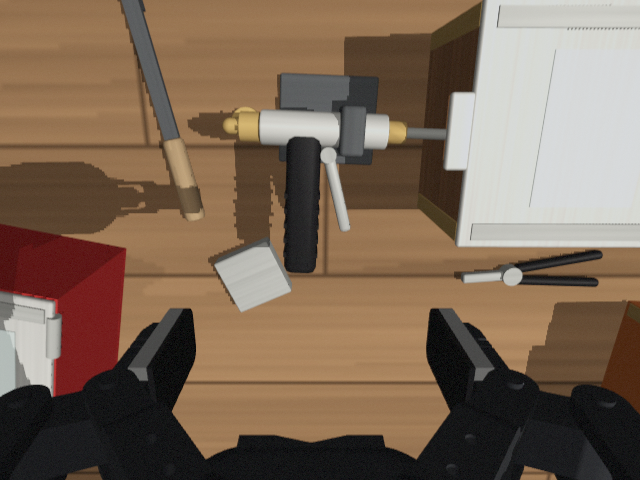

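View pics/s5.png

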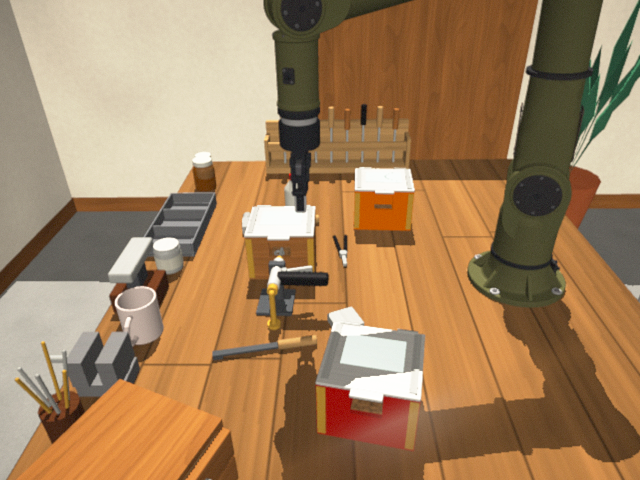

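The trigger has sprung back: its outer edge is at about (346,211), where it should be when released. The cover is flat at 0.127, and the robot is clear at z = 0.256 touching nothing. Handing in.

```bash
python3 -c "
from rig import manip
print(manip.sign_off())"
```

```text
the job is handed in; nothing more can be done
None
```

I folded the wooden box's cover shut, squeezed the air gun's trigger fully for over 1.5 s, let it spring back and handed the job in at about 14 s of the 51 s allowed. The sign-off gives no verdict.

- **Cover:** I pushed it down with the closed fingers until it hit a hard stop at z = 0.127 m, with about 20 N of upward force at the wrist. After I lifted off it measured flat (slope under 0.005), and it measured the same after the trigger squeeze. The trigger wasn't touched until then.
- **Trigger:** I squeezed it between the pads with the force set to 30 N. The fingers stopped at 36.6 mm, against the 37 mm given for a full squeeze, and the blade lay against the grip. After release its edge was back within a pixel or so of where it should be.
- **Surroundings:** the flask, hammer, block, pliers and file look unmoved in the pictures, and the arm ended clear of everything. The ring is under the shut cover, so I couldn't look at it again, but nothing went into the box.

None of my checks failed or disagreed.

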